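# Two market orders in stack-nest trays

### The job

Make up two orders at the chestnut stall: first stand the amber jar and the red tin upright in the green tray. Then take the empty blue tray by its post and set it squarely on top of the green one, turned half a turn so that its orange end is over the green tray's plain end and its feet rest on the ledges instead of sinking in. Last, stand the green bottle and the brown carton upright in the blue tray; leave the yellow jar and the white tin where they are.

Things in the scene. Friction and masses are not known exactly. Their poses are not given: they have to be found in the camera images.
- green_tray: Loose green plastic stack-nest tray, one end orange, 260 x 130 mm, 110 high, 0.4 kg. Origin: centre of underside; x lengthwise to the orange end, z up. Floor 190 x 130, its top at 5 mm; long sides 20 high, 4 thick; leaning end walls with ledges at |x| 104-130, tops at 110 mm. Black post in the middle, 26 x 26, top at 71. Items fit at x = +-54, y = 0 (post to wall 83 mm). Left or right of the blue tray.
- blue_tray: Loose blue tray, else the same as the green one (sizes, axes, orange end at +x). Starts empty, same way round as green within 20 degrees. Lift it by its post (26 x 26 mm, sides along x and y, top at 71 mm). Feet under it, to |x| = 122: two at the orange end, y = +-45; one at the plain end. Turned half a turn they rest on the green tray's ledges, underside 110 mm above green's; otherwise it sinks in.
- blue_tray_orange_end (a point): point on the blue tray: middle of the ledge of its orange end, at x = 117 mm, y = 0, z = 110 mm in the blue tray's frame, same axes.
- amber_jar_mid (a point): closed jar of amber glass with a black lid, 52 mm in diameter, 80 mm high, 0.28 kg. Stands upright; the point is its centre, half-way up, z axis up. Starts on one of six spots beside the trays, which the stock swaps at random. Belongs in the green tray.
- red_tin_mid (a point): all-red tin can, 54 mm in diameter, 70 mm high, 0.25 kg. Stands upright; the point is its centre, half-way up, z axis up. Starts on one of six spots beside the trays, which the stock swaps at random. Belongs in the green tray.
- green_bottle_mid (a point): closed bottle of green glass with a paper label and a brass cap, 50 mm in diameter from the foot to above the middle, narrower at the neck, 120 mm high, 0.3 kg. Stands upright; the point is its centre, half-way up, z axis up. Starts on one of six spots beside the trays, which the stock swaps at random. Belongs in the blue tray.
- carton_mid (a point): brown cardboard carton with a dark band, 46 x 46 mm, 84 mm high, sides along its x and y axes, 0.18 kg. Stands upright; the point is its centre, half-way up, z axis up. Starts on one of six spots beside the trays, which the stock swaps at random. Belongs in the blue tray.
- yellow_jar_mid (a point): yellow jar with a yellow lid, 52 mm in diameter, 80 mm high. Stands upright; the point is its centre, half-way up, z axis up. Starts on one of six spots beside the trays, which the stock swaps at random. Not wanted: leave it where it stands.
- white_tin_mid (a point): all-white tin can, 54 mm in diameter, 70 mm high. Stands upright; the point is its centre, half-way up, z axis up. Starts on one of six spots beside the trays, which the stock swaps at random. Not wanted: leave it where it stands.
Not all that is in view belongs to the job. Leave any purple look-alike of the part that bears amber_jar_mid alone.

How it is judged:
By the outcome, as a careful person would: the job done as asked, in the order asked, and still so for the second after the job is handed in, with the robot touching nothing.
It also fails if it takes over 141 s, if anything falls off the work surface, if the arm or the gripper's body presses on something with over 40 N, if the wrist force passes 120 N, or if a joint passes its speed limit or range.

### The arm

A 7-joint arm with a two-finger parallel gripper is mounted at the origin on the work surface. World frame = base frame: x ahead of the robot, y to its left, z up, the work surface at z = 0. Lengths are in m, angles in rad, forces in N, time in s.
With the tool pointing down it reaches from about 0.4 to 0.9 m from the base axis. Payload 5.6 kg.
Tool frame: the origin (TCP) lies at the very end of the fingers, on their centre line; the grasp point (between the pads) lies 19 mm behind it; z points along the fingers, y is the line along which they close (so a half turn about z gives the same grasp; the last joint's range is limited). The gripper opens to 92 mm and grips with 3 to 60 N. Pads are 20 mm wide; open, the fingers measure 128 mm over their backs; the gripper's body (75 mm by 189 mm) begins 69 mm behind the grasp point.
Start: joints at [-1.156, 0.468, -0.012, 1.603, 0.006, 1.071, -0.056], TCP at [0.287, 0.583, 0.215] pointing down, gripper open.
Joint ranges: [-2.53, 2.53], [-0.31, 2.02], [-1.57, 1.55], [0.28, 2.44], [-1.29, 4.43], [0.15, 1.84], [-2.92, 2.92]. Speed limits (rad/s): [2.57, 2.57, 3.14, 3.14, 3.14, 3.14, 3.14].

### API

Orientations are given as a 3x3 rotation matrix whose columns are the frame's x, y, z axes.
In Python, from cell import robot gives the robot as it stands. Calls block until the motion is done:
- robot.move_to(position, orientation): joint-space move of the TCP to a pose.
- robot.move_linear(position, speed=0.15, attitude=None): straight line of the TCP; attitude=None keeps the orientation; speed is the mean speed in m/s.
- robot.movej(angles): joint-space move.
- robot.move_gripper(opening, newtons=None): opening from 0.0 (shut) to 1.0 (fully open); newtons is the grip in N (None keeps the last); returns when the fingers have stopped.
- robot.dwell(seconds).
- robot.solve_ik(position, orientation): joint angles nearest the present ones, or None.
- robot.snapshot(name): name is "scene" or "top" or "wrist"; returns a dict with "img" (400x640x3 uint8, blue, green, red), "z_map" (400x640 float32, m along the optical axis (not along the pixel's ray), 0 where there is no reading), "intrinsics" (3x3 intrinsics, pixels), "R" (3x3) and "t" (3): a world point X has camera coordinates R X + t; the wrist camera has in their place "hand_eye" (4x4, takes a point from camera to tool coordinates, whose origin is the TCP and whose axes are the flange's). Camera axes: x right, y down, z forward; pixel columns grow to the right and rows downward; lengths in m; the calibration is good to about 2 mm. A picture is of the moment at which its call begins: read the wrist's pose just before it.
A pose or a line that the arm cannot do raises robot.MotionError and nothing moves.
- robot.job_done(): hands the job in; it is judged then, once.
Readings, each from a call of its own:
- robot.current_time_s(): time.
- robot.current_q(): joint angles.
- robot.current_joint_vel(): joint speeds.
- robot.current_joint_torque(): joint torques, N m.
- robot.current_tcp_pos(): TCP position.
- robot.current_orientation(): TCP orientation.
- robot.current_force(): force on the tool from outside, world axes, zero at the start.
- robot.current_wrist_torque(): the same for the moment, N m.
- robot.current_finger_gap(): opening from 0.0 (shut) to 1.0 (fully open).
- robot.current_grasp_force(): force on a finger pad.
Only numpy, scipy, OpenCV 4.12 (cv2) and the standard library are available. Lean on these libraries where they do the work, as an engineer would, in place of code of your own. Each camera call takes 0.05 s, during which the arm holds its last target. There are 200 camera calls.

## Working session

There is one attempt and no reset: what is moved stays moved. The work goes in short steps, each a Python script; the robot and the scene stay as the last script left them, time stands still between calls to the robot, and variables do not carry over. Pictures are saved under pics/ and viewed, at most 14 in all, crops included, and the job is handed in when it is done.

```bash
mkdir -p pics; ls
python3 - <<'E'
from cell import robot
import cv2,numpy as np,pickle
for n in ("top","scene"):
    s=robot.snapshot(n); cv2.imwrite(f"pics/{n}0.png",s["img"]); pickle.dump(s,open(f"{n}0.pkl","wb"))
    print(n,s["intrinsics"].tolist(),s["R"].round(3).tolist(),s["t"].round(3).tolist(),(s["z_map"]>0).mean())
print(robot.current_time_s(),robot.current_orientation().round(3).tolist())
E
```

```text
pics
top [[410.0243163826973, 0.0, 314.0540151117573], [0.0, 410.0243163826973, 201.81297133687931], [0.0, 0.0, 1.0]] [[-0.01, -1.0, 0.013], [-0.981, 0.008, -0.195], [0.195, -0.015, -0.981]] [-0.031, 0.571, 0.997] 0.99611328125
scene [[458.50629967320725, 0.0, 314.18616788489396], [0.0, 458.50629967320725, 196.76182976222583], [0.0, 0.0, 1.0]] [[0.632, 0.775, -0.015], [0.599, -0.5, -0.625], [-0.492, 0.386, -0.78]] [-0.336, -0.304, 1.672] 0.99576171875
0.1 [[-0.897, 0.442, -0.001], [0.442, 0.897, -0.002], [-0.0, -0.002, -1.0]]
```

View pics/top0.png

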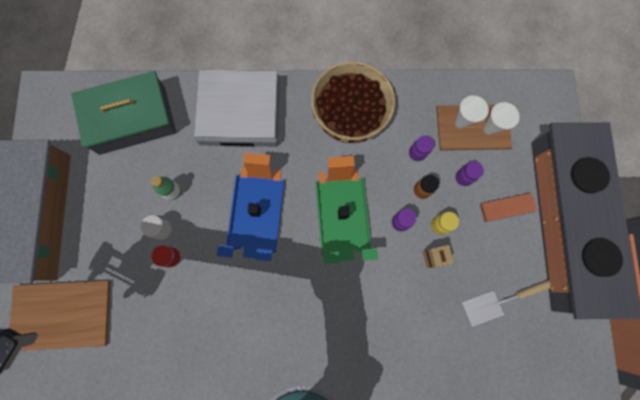

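View pics/scene0.png

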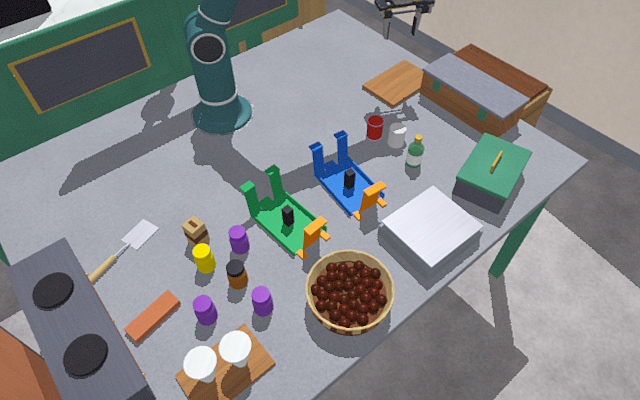

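```bash
cat > vis.py <<'E'
import cv2,numpy as np
# HSV ranges (OpenCV units)
COL=dict(green=((50,110,40),(80,255,255)),blue=((105,120,40),(125,255,255)),orange=((8,180,120),(16,255,255)),
 red=((0,170,50),(4,255,255)),yellow=((22,150,80),(32,255,255)),purple=((130,100,40),(155,255,255)),brown=((9,50,60),(20,170,255)))
def cloud(s):
    z=s["z_map"]; K=s["intrinsics"]; v,u=np.indices(z.shape)
    c=np.stack([(u-K[0,2])/K[0,0]*z,(v-K[1,2])/K[1,1]*z,z],-1)
    if "R" in s: return (c-s["t"])@s["R"]
    H=s["hand_eye"]; T=c@H[:3,:3].T+H[:3,3]
    return T@s["ori"].T+s["pos"]
def mask(s,name):
    hsv=cv2.cvtColor(s["img"],cv2.COLOR_BGR2HSV); return cv2.inRange(hsv,*map(np.array,COL[name]))
def blobs(m,amin=40):
    n,L,st,ce=cv2.connectedComponentsWithStats(m)
    return [(L==i,st[i,4],ce[i]) for i in range(1,n) if st[i,4]>=amin]
E
python3 - <<'E'
import pickle,numpy as np
from vis import *
for n in("top","scene"):
    s=pickle.load(open(n+"0.pkl","rb")); P=cloud(s); ok=s["z_map"]>0
    # everything standing 40-130 mm, in the work area
    m=((P[...,2]>.035)&(P[...,2]<.135)&ok).astype(np.uint8)
    for b,a,c in blobs(m,30):
        q=P[b]; h=np.percentile(q[:,2],97); t=q[q[:,2]>h-.008]
        bgr=np.median(s["img"][b],0)
        if abs(q[:,1]).max()<.75: print(n,c.round(),a,"h%.3f"%h,"top",((t.max(0)+t.min(0))/2).round(3)[:2],"mean",t.mean(0).round(3)[:2],"ext",np.ptp(t,0).round(3)[:2],bgr)
E
```

```text
top [353. 101.] 5222 h0.076 top [ 0.846 -0.143] mean [ 0.855 -0.144] ext [0.223 0.219] [26. 36. 62.]
top [122. 111.] 5624 h0.091 top [0.819 0.467] mean [0.818 0.468] ext [0.208 0.255] [ 89. 109.  68.]
top [237. 106.] 5864 h0.070 top [0.84 0.17] mean [0.838 0.169] ext [0.195 0.212] [165. 158. 158.]
top [472. 110.] 718 h0.113 top [ 0.803 -0.449] mean [ 0.802 -0.448] ext [0.072 0.072] [189. 192. 190.]
top [502. 117.] 743 h0.114 top [ 0.784 -0.527] mean [ 0.783 -0.526] ext [0.073 0.073] [189. 191. 190.]
top [423. 146.] 381 h0.083 top [ 0.719 -0.324] mean [ 0.719 -0.325] ext [0.045 0.045] [130.  55. 100.]
top [ 28. 208.] 8087 h0.115 top [0.549 0.683] mean [0.558 0.671] ext [0.348 0.122] [114. 107. 105.]
top [257. 163.] 502 h0.113 top [0.671 0.106] mean [0.671 0.107] ext [0.03  0.065] [ 56.   98.5 158. ]
top [341. 166.] 498 h0.113 top [ 0.662 -0.103] mean [ 0.662 -0.103] ext [0.029 0.065] [ 56.   97.5 157. ]
top [472. 172.] 412 h0.083 top [ 0.648 -0.449] mean [ 0.647 -0.448] ext [0.047 0.046] [130.  54. 100.]
top [428. 185.] 389 h0.083 top [ 0.614 -0.332] mean [ 0.613 -0.332] ext [0.045 0.
[... 3400 characters left out ...]
0.517 -0.372] mean [ 0.518 -0.372] ext [0.048 0.047] [  0.  189.5 208.5]
scene [350. 291.] 5852 h0.076 top [ 0.845 -0.14 ] mean [ 0.843 -0.133] ext [0.222 0.223] [34. 46. 92.]
scene [236. 271.] 405 h0.083 top [ 0.614 -0.33 ] mean [ 0.616 -0.331] ext [0.049 0.045] [71. 71. 75.]
scene [262. 298.] 435 h0.083 top [ 0.721 -0.323] mean [ 0.722 -0.324] ext [0.046 0.047] [210.  97. 168.]
scene [204. 307.] 456 h0.084 top [ 0.649 -0.447] mean [ 0.65  -0.448] ext [0.046 0.045] [202.5  84.5 159. ]
scene [235. 347.] 880 h0.113 top [ 0.803 -0.446] mean [ 0.803 -0.446] ext [0.071 0.071] [247. 246. 243.]
scene [201. 363.] 941 h0.113 top [ 0.784 -0.524] mean [ 0.785 -0.524] ext [0.071 0.07 ] [245. 245. 242.]
```

```bash
cat > act.py <<'E'
import numpy as np
from cell import robot
def down(deg):   # tool pointing down, fingers closing along world angle deg
    c,s=np.cos(np.radians(deg)),np.sin(np.radians(deg)); return np.array([[-s,c,0],[c,s,0],[0,0,-1.]])
def at(c,yaw,x,y=0):  # tray-frame point -> world xy
    c1,s1=np.cos(np.radians(yaw)),np.sin(np.radians(yaw)); return np.array([c[0]+c1*x-s1*y,c[1]+s1*x+c1*y])
def pick(xy,z,deg,width,hi,open_mm=74,N=25):
    robot.move_gripper(open_mm/92)
    robot.move_to([*xy,z+.11],down(deg))
    robot.move_linear([*xy,z],.12)
    robot.move_gripper(0,N)
    g=robot.current_finger_gap()*92
    print("gap mm %.1f force %.1f"%(g,robot.current_grasp_force()))
    assert abs(g-width)<5,g
    robot.move_linear([*xy,hi],.2)
def place(xy,z,deg,hi,open_mm=76):
    robot.move_to([*xy,hi],down(deg)); q=robot.current_q()
    robot.move_linear([*xy,z+.025],.2); robot.move_linear([*xy,z],.04)
    print("Fz %.1f"%robot.current_force()[2])
    robot.move_gripper(open_mm/92); robot.move_linear([*xy,hi],.2)
    print("t",robot.current_time_s(),"q7 %.2f"%q[6])
E
python3 - <<'E'
from act import *
G,gy=(.5465,-.111),4.5
pick((.614,-.331),.029,75,52,.2)
place(at(G,gy,.054),.0355,gy+90,.2)
E
```

```text
gap mm 51.5 force 25.0
Fz -3.6
t 10.5333 q7 2.01
```

Run:
```python
from act import *
from vis import *
import pickle
G,gy=(.5465,-.111),4.5
pick((.4395,.341),.029,112,54,.2)
place(at(G,gy,-.054),.0355,gy+90,.2)
robot.move_to([.5,.25,.3],down(80))
for n in("top","scene"):
    s=robot.snapshot(n); cv2.imwrite(f"pics/{n}1.png",s["img"]); pickle.dump(s,open(n+"1.pkl","wb"))
    P=cloud(s); m=((P[...,2]>.035)&(P[...,2]<.135)&(s["z_map"]>0)).astype(np.uint8)
    for b,a,c in blobs(m,30):
        q=P[b]; h=np.percentile(q[:,2],97); t=q[q[:,2]>h-.008]; k=(t.max(0)+t.min(0))/2
        if .4<k[0]<.7 and -.4<k[1]<.2: print(n,c.round(),a,"h%.3f"%h,"top",k.round(4)[:2],np.ptp(t,0).round(3)[:2],cv2.minAreaRect((t[:,:2]*1000).astype(np.float32))[1:])
```

```text
gap mm 53.8 force 25.0
Fz -3.3
t 19.825 q7 2.13
top [257. 163.] 504 h0.113 top [0.6714 0.1079] [0.031 0.065] ((64.35417938232422, 26.966632843017578), 83.87449645996094)
top [341. 166.] 499 h0.113 top [ 0.6623 -0.1032] [0.029 0.065] ((28.270294189453125, 64.12100219726562), 5.698193073272705)
top [342. 191.] 359 h0.088 top [ 0.5995 -0.1075] [0.044 0.043] ((43.14780807495117, 43.96357727050781), 88.69483947753906)
top [254. 208.] 139 h0.075 top [0.5552 0.1186] [0.028 0.026] ((25.76966094970703, 26.37714958190918), 81.42236328125)
top [344. 211.] 130 h0.074 top [ 0.5462 -0.1113] [0.026 0.025] ((25.223499298095703, 25.442649841308594), 5.911416530609131)
top [405. 219.] 372 h0.083 top [ 0.5246 -0.2677] [0.044 0.044] ((43.53489303588867, 44.6517448425293), 1.1631814241409302)
top [446. 222.] 403 h0.083 top [ 0.5159 -0.3735] [0.043 0.046] ((43.16725158691406, 45.78606033325195), 1.1692487001419067)
top [346. 232.] 404 h0.079 top [ 0.4914 -0.1157] [0.053 0.053] ((52.68102264404297, 52.87894821166992), 88.68138122558594)
top [226. 250.] 193 h0.113 top [0.4442 0.1777] [0.027 0.039] ((37.4476
[... 952 characters left out ...]
0.1204] [0.029 0.027] ((26.480348587036133, 28.70673179626465), 78.6838607788086)
scene [250. 193.] 306 h0.113 top [ 0.4335 -0.1653] [0.03  0.041] ((30.310874938964844, 40.786109924316406), 4.806748867034912)
scene [372. 192.] 311 h0.113 top [0.6715 0.1094] [0.034 0.067] ((66.4417495727539, 29.677021026611328), 84.64244079589844)
scene [195. 229.] 460 h0.088 top [ 0.4306 -0.3471] [0.053 0.051] ((47.12519836425781, 46.678287506103516), 10.499975204467773)
scene [238. 236.] 367 h0.084 top [ 0.5263 -0.2656] [0.045 0.047] ((43.9536018371582, 45.51859664916992), 60.81122970581055)
scene [203. 255.] 402 h0.083 top [ 0.5171 -0.3722] [0.049 0.046] ((44.8173942565918, 47.570831298828125), 68.4609375)
```

View pics/scene1.png

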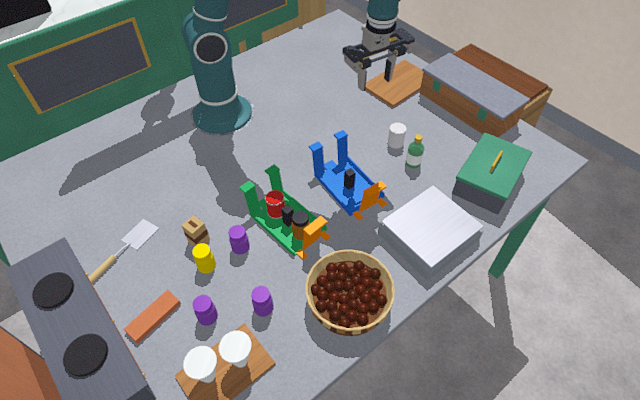

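```bash
cat > pt.py <<'E'
from act import *
from vis import *
import pickle
G,gy=np.array([.5465,-.111]),4.5
B,by=np.array([.5563,.1195]),-6.
def ledges(tag,lo,hi,names=("top","scene")):  # measure ledge tops in a height band
    for n in names:
        s=robot.snapshot(n); cv2.imwrite(f"pics/{n}{tag}.png",s["img"]); P=cloud(s)
        hz=(P[...,2]>lo)&(P[...,2]<hi)&(s["z_map"]>0)
        for c in("orange","blue"):
            hsv=cv2.cvtColor(s["img"],cv2.COLOR_BGR2HSV)
            r=((5,120,60),(22,255,255)) if c=="orange" else ((100,90,40),(125,255,255))
            m=cv2.inRange(hsv,*map(np.array,r))
            for b,a,ce in blobs(((m>0)&hz).astype(np.uint8),25):
                t=P[b]; print(n,c,ce.round(),a,((t.max(0)+t.min(0))/2).round(4),np.ptp(t,0).round(3))
E
python3 - <<'E'
from pt import *
pick(B,.036,by+90,26,.25,open_mm=56,N=50)
M=(B+G)/2
for xy,a in((M,-.75),(G,gy-90)):
    q=robot.solve_ik([*xy,.25],down(a)); print("q",np.round(q,2),"now",np.round(robot.current_q(),2))
    assert abs(q[6]-robot.current_q()[6])<1.9
    robot.move_to([*xy,.25],down(a))
robot.move_linear([*G,.19],.15); robot.dwell(.3)
print(robot.current_force(),robot.current_wrist_torque(),robot.current_time_s())
ledges(2,.24,.30)
E
```

```text
gap mm 25.5 force 50.0
q [-1.02  0.53  1.3   1.86 -0.55  1.19  0.46] now [-1.    0.4   0.94  1.81 -0.35  1.11  1.53]
q [-0.82  0.59  1.36  1.85 -0.62  1.23 -0.75] now [-1.02  0.53  1.3   1.86 -0.55  1.19  0.46]
[-1.02112899 -0.09930929 -4.58047485] [-0.01997293  0.21995816  0.00984609] 28.4833
top orange [358. 250.] 413 [ 0.4303 -0.1199  0.2553] [0.028 0.065 0.028]
top blue [323. 142.] 217 [ 0.6597 -0.0561  0.2548] [0.027 0.036 0.027]
scene orange [254. 142.] 299 [ 0.4326 -0.1177  0.2555] [0.03  0.067 0.03 ]
scene blue [328. 179.] 158 [ 0.6603 -0.0542  0.2548] [0.03  0.039 0.029]
scene blue [300. 199.] 178 [ 0.6675 -0.147   0.2547] [0.03  0.04  0.027]
```

View pics/scene2.png

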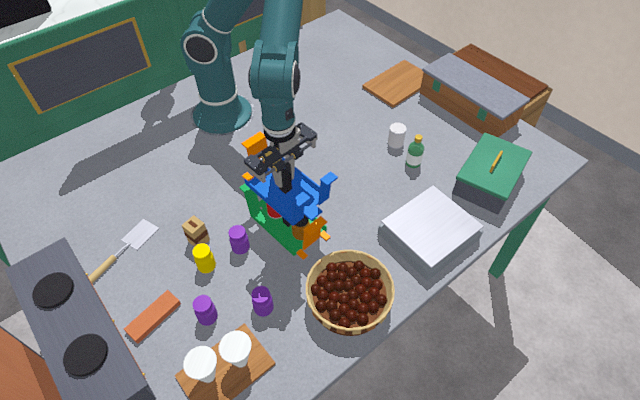

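Run:
```python
from pt import *
T=G+[-.001,-.0003]
robot.move_linear([*T,.155],.1)
f0=robot.current_force()[2]
for z in(.150,.148,.147,.146,.145):
    robot.move_linear([*T,z],.02); f=robot.current_force()[2]; print(z,"%.1f"%f)
    if f-f0>2.5: break
robot.move_gripper(56/92); robot.dwell(.2)
robot.move_linear([*T,.27],.15)
robot.move_to([.5,.25,.35],down(80))
print(robot.current_time_s())
ledges(3,.19,.25)
```

```text
0.15 -4.8
0.148 -5.0
0.147 -4.5
0.146 -2.5
0.145 9.0
33.9167
top orange [356. 252.] 375 [ 0.4296 -0.1203  0.2154] [0.029 0.065 0.018]
top blue [365. 147.] 247 [ 0.665  -0.149   0.2071] [0.028 0.038 0.033]
top blue [324. 151.] 249 [ 0.6583 -0.0556  0.2071] [0.028 0.038 0.034]
scene orange [68. 44.] 432 [-0.399  -0.2985  0.2146] [0.023 0.443 0.049]
scene orange [256. 154.] 308 [ 0.432  -0.1193  0.2078] [0.031 0.064 0.035]
scene blue [327. 190.] 155 [ 0.6597 -0.0548  0.2091] [0.03  0.039 0.037]
scene blue [300. 211.] 174 [ 0.6666 -0.1465  0.2074] [0.029 0.04  0.034]
```

View pics/scene3.png

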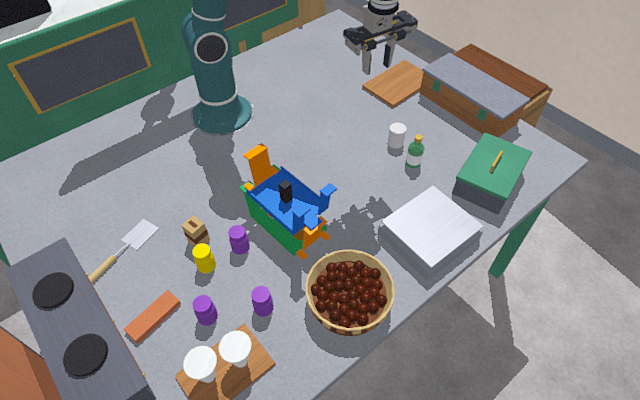

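Run:
```python
from pt import *
T=np.array([.5456,-.1113])
pick((.4302,-.3475),.031,101,46,.3,open_mm=70,N=20)
place(at(T,gy,-.054),.031+.1165,gy+90,.3,open_mm=66)
pick((.615,.347),.039,95,50,.3,open_mm=70)
place(at(T,gy,.054),.039+.1165,gy+90,.3,open_mm=70)
robot.move_to([.5,.25,.35],down(80))
ledges(4,.19,.25)
s=robot.snapshot("top"); P=cloud(s); ok=s["z_map"]>0
for lo,hi,r in((.193,.215,"carton"),(.228,.25,"bottle")):
    m=((P[...,2]>lo)&(P[...,2]<hi)&ok&(abs(P[...,1]+.11)<.05)&(abs(P[...,0]-.545)<.09)).astype(np.uint8)
    for b,a,c in blobs(m,15): print(r,c.round(),a,P[b].mean(0).round(4),np.ptp(P[b],0).round(3))
```

```text
gap mm 45.7 force 20.0
Fz -2.2
t 43.65 q7 1.87
gap mm 49.5 force 25.0
Fz -3.2
t 53.275 q7 1.85
top orange [347. 174.] 82 [ 0.5965 -0.1058  0.231 ] [0.021 0.02  0.015]
top orange [356. 252.] 352 [ 0.4297 -0.1204  0.2148] [0.029 0.065 0.019]
top blue [365. 147.] 244 [ 0.6653 -0.1491  0.2074] [0.027 0.038 0.033]
top blue [324. 151.] 252 [ 0.6579 -0.0559  0.207 ] [0.028 0.038 0.033]
scene orange [68. 44.] 427 [-0.3985 -0.3     0.2148] [0.024 0.442 0.048]
scene orange [256. 154.] 302 [ 0.4315 -0.12    0.2073] [0.029 0.064 0.034]
scene orange [270. 168.] 38 [ 0.4917 -0.1144  0.1993] [0.032 0.012 0.007]
scene orange [297. 185.] 27 [ 0.6023 -0.1081  0.2284] [0.016 0.021 0.016]
scene blue [327. 190.] 155 [ 0.6598 -0.0546  0.2078] [0.03  0.038 0.032]
scene blue [300. 211.] 171 [ 0.6669 -0.1469  0.2083] [0.03  0.04  0.035]
carton [346. 180.] 200 [ 0.5914 -0.1053  0.201 ] [0.043 0.043 0.021]
carton [352. 225.] 439 [ 0.4905 -0.1157  0.199 ] [0.049 0.048 0.01 ]
bottle [348. 173.] 99 [ 0.5974 -0.1069  0.2346] [0.024 0.022 0.01 ]
```

View pics/scene4.png

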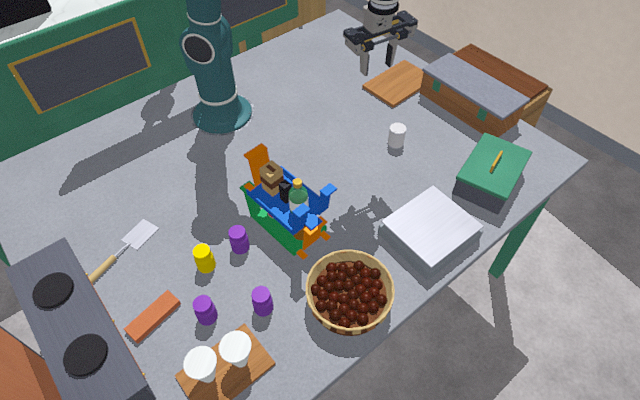

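View pics/top4.png

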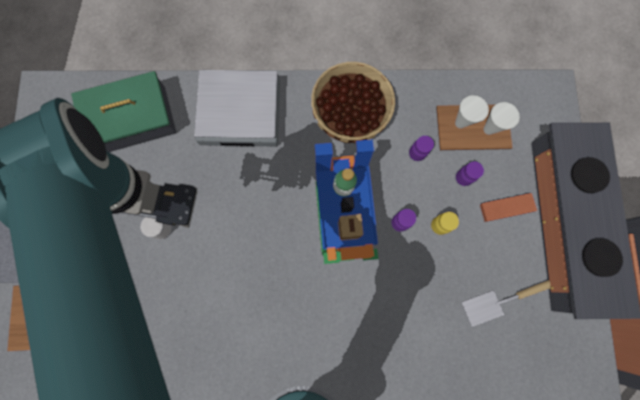

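The scene view shows the blue tray level on the green one, with its orange end (256,154) over the plain end. The carton (270,178) and bottle (298,195) stand upright in it. The yellow jar (204,258), white tin (397,135) and purple jars have not moved. In the top view the gripper is clear of everything.

```bash
python3 -c "
from cell import robot
print(robot.job_done(), robot.current_time_s())"
```

```text
the job is handed in; nothing more can be done
the job is handed in; nothing more can be done
```

The job is handed in at about 55 s: the amber jar and red tin stand in the green tray, the blue tray sits level on it, half-turned, and the carton and bottle stand upright in the blue tray.

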